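# Seat a crooked housing in the marking nest and stand the bridge height gauge over it

### The arm

A 6-joint arm with a two-finger parallel gripper is mounted at the origin on the work surface. World frame = base frame: x ahead of the robot, y to its left, z up, the work surface at z = 0. Lengths are in m, angles in degrees, forces in N, time in s.
With the tool pointing down it reaches from about 0.375 to 0.9 m from the base axis. Payload 3.1 kg.
Tool frame: the origin (TCP) lies at the very end of the fingers, on their centre line; the grasp point (between the pads) lies grip_point_offset behind it (grip_point_offset is the distance from the TCP to the grasp point, in m); z points along the fingers, y is the line along which they close (so a half turn about z gives the same grasp; the last joint's range is limited). The gripper opens to 87 mm and grips with 3 to 60 N. Pads are 19 mm wide; open, the fingers measure 117 mm over their backs; the gripper's body (75 mm by 190 mm) begins 51 mm behind the grasp point.
Start: joints at [52.97, 30.224, 82.088, -0, 67.689, -10.227], TCP at [0.282, 0.558, 0.223] pointing down, gripper open.
Joint ranges: [-176.69, 176.69], [-43.24, 126.21], [12.49, 139.97], [-82, 262], [0, 151.66], [-163.58, 163.58]. Speed limits (degrees/s): [159.86, 159.86, 180, 180, 180, 180].

### API

Orientations are given as a 3x3 rotation matrix whose columns are the frame's x, y, z axes.
In Python, from rig import * gives the robot as it stands.
- The arm moves only by the tool move_arm, never from a script. Its argument "increments" is a list of rows, each a list of 3 entries, a list of its own where there are three numbers: the shift along the tool's x, y, z in units of 30 mm (1.0 is 30 mm), then the turn, a rotation vector about the tool's x, y, z in units of 120 degrees (1.0 is 120 degrees), then the closure, from 0 (fully open) to 1 (shut). A call has 1 to 20 rows; each row shifts and turns the commanded pose from where the row before left it, along the tool's axes as they then stand; what a row does not reach is not made up. A row lasts 1/12 s, in which the tool goes at most 41.7 mm and 7.16 degrees, less where a joint would pass 70% of its speed; a pose out of reach is approached as far as the arm can. A call with a number of a shift or a turn outside -1 to 1 is refused whole. A call with a gripper value outside its range is refused whole. The fingers move at their own pace and stop on an object; the grip force is fixed at half the most. Time passes only in rows, so rows that do not move let the fingers close. It gives the time, the measured TCP pose, the force, the opening and the grip force at its end, in the units of the state.
- read_state(): the state, without advancing time (a new reading comes with each control period).
- capture(name): name is "scene" or "top"; returns a dict with "img" (480x640x3 uint8, red, green, blue), "mtx" (3x3 intrinsics, pixels), "distortion" ([k1, k2, p1, p2, k3] as OpenCV has them; the pictures are not rectified), "eye" and "rotation" of the camera in the world. Camera axes: x right, y down, z forward; pixel columns grow to the right and rows downward; lengths in m; the calibration is good to about 2 mm. A picture is of the moment at which its call begins. There is no depth.
- hand_in(): hands the job in; it is judged then, once.
Trained networks look in a picture, given as the dict that the camera call returned (one of the last four; its "shot" number tells which), for a name from the list of things; names that differ only in an ending like _2 or _b are one class to them, and where a whole thing is asked for, a point or a joint stands for the part that bears it (a point fixed in the world has none). Each returns a list of dicts, best first, with "confidence" (0 to 1); they miss things now and then, are a little off and sometimes report something else, mostly with a low value. They report only what shows in the picture. A call takes as long as a camera call.
- search_frame(picture, label): "extent" ([left, top, right, bottom] as shares, 0 to 1, of the picture: columns of its width, rows of its height, round what is visible of it).
- pinpoint(picture, label): "xy" ([column, row] as shares, 0 to 1, of the picture: columns of its width, rows of its height: a listed point, or the origin of a listed thing).
The state is a dict: "time_s": time; "joint_positions": joint angles; "qvel": joint speeds; "tau": joint torques, N m; "position": TCP position; "tcp_rot": TCP orientation; "force": force on the tool from outside, world axes, zero at the start; "moment": the same for the moment, N m; "opening": opening from 0.0 (shut) to 1.0 (fully open); "grasp_force": force on a finger pad.
Only numpy, scipy, OpenCV 4.12 (cv2) and the standard library are available. Lean on these libraries where they do the work, as an engineer would, in place of code of your own. Each camera call takes 0.05 s, during which the arm holds its last target. There are 200 camera calls.

### The job

One of the two black housings in the white marking nest is crooked and sits up on the rim: press it lightly, without forcing it, and turn it until it drops fully home in the nest it is over. Then set the bridge height gauge down gently astride that housing, upright on the white block with its sprung foot near the middle of the housing's top face so that it shows the housing's height, and leave it standing there. Do not disturb the other housings or the bin, do not topple the gauge, and keep everything off the fume nozzle.

Things in the scene. Friction and masses are not known exactly. Their poses are not given: they have to be found in the camera images.
- foot (a joint): The gauge's reading, in m: slide of its sprung foot. 0 = foot at its lowest, level with the soles (as when standing on a flat surface); it grows as the foot is pushed up, to 0.040 at most, so it equals the height of what is under the foot above what the legs stand on. Spring 0.4 N at 0, 1.5 N at 0.030: far less than the gauge's weight.
- foot_tip (a point): Centre of the underside of the gauge's foot, a steel disc 16 mm across, 4 mm thick, on the gauge's upright mid-axis.
- gauge_grip (a point): Where to grip the bridge height gauge (loose, 0.4 to 0.6 kg, standing on the plate): a point on its upright mid-axis inside the orange digital indicator, 104 mm above the soles. The indicator is 50 mm (x) by 24 mm (y), from 72 to 128 mm above the soles, with a 10 mm wide cap to 136 mm; take it across the 24 mm. z is up, x runs from leg to leg, y is normal to its two flat faces.
- gauge: The gauge's origin: point midway between the soles of the gauge's two steel legs, at sole level; axes as for gauge_grip. Legs at x = -37 and +37 mm, each 14 mm (x) by 40 mm (y), 48 mm high: 60 mm clear between them, 88 mm over all. Across the top of the legs lies the bridge, 88 x 40 mm, from 48 to 60 mm above the soles.
- housing_mid (a point): Centre of the crooked black housing (loose, 50 to 85 g), 18 mm above its underside. Flange 40 x 40 mm, 10 mm high, its lowest 1.5 mm stepped in to 38.6 mm; above it a body 34 x 34 mm, square to the flange, up to a flat top (grey field) 36 mm above the underside. z is up, x and y normal to its sides. It starts over one of the nests, 15 to 75 degrees out of square, flat on the block's top.
- neighbour_mid (a point): The other housing in the block, same shape, already home in the other nest: its centre, 10 mm above the block's top. Leave it alone.
- fixture: White nest block, fixed: 108 mm (x) by 150 mm (y) by 14 mm high; origin at the centre of its underside, z up. Two square nests, sides along x and y, centred at x = 0, y = -36 and +36 mm, 43 mm wide, 6 mm deep; a housing fully home stands 30 mm above the block's top. Two cap screws, 10 mm across, stand 6 mm above the top at x = -42 and +42 mm, y = 0.
- plate: Perforated aluminium plate under everything, fixed: 460 mm (x) by 960 mm (y), 10 mm thick; origin at the centre of its underside, on the bench top.
- nozzle: Fume extraction nozzle, fixed on the plate beyond the +y end of the block; origin at the centre of its base flange (60 mm across, 6 mm high), z up. A pipe 28 mm across rises to an elbow; a flared mouth 56 mm across points along its own -y towards the block, its axis 113 mm above the plate, ending 48 mm from the pipe's axis. Highest point 141 mm above the plate.
- bin: Blue stock bin with housings inside, loose, 0.6 kg: 92 mm (x) by 124 mm (y), 45 mm high; origin at the centre of its underside. Leave it alone.
- spare1_mid (a point): A spare black housing, same shape, standing loose on the plate beside the gauge: its centre, half-way up. Leave it alone.
- spare2_mid (a point): A spare black housing, same shape, standing loose on the plate beside the nest block: its centre, half-way up. Leave it alone.

How it is judged (in metres and radians):
On the way:
1. the crooked housing has dropped fully home in its nest (z of housing_mid in the frame of fixture between 0.0245 and 0.0275 m and angle between housing_mid's own z axis and vertical below 0.05 rad and distance of housing_mid from where it was at the start of the episode below 0.012 m), for 0.2 s.
At the end, for the whole second after the job is handed in: Crooked housing home in its nest (1.5 mm, upright); gauge stands free and upright (2 deg) with its soles on the white block, foot within 11 mm of the middle of that housing's top, reading 30 +- 2 mm; other nested housing moved under 5 mm, spares and bin under 15 mm (all of step 1 and value of joint foot between 0.028 and 0.032 m and horizontal distance between foot_tip and housing_mid below 0.011 m and z of gauge_grip in the frame of fixture between 0.1155 and 0.1205 m and angle between gauge_grip's own z axis and vertical below 0.04 rad and velocity of joint foot below 0.005 m/s and distance of neighbour_mid from where it was at the start of the episode below 0.005 m and distance of each of spare1_mid, spare2_mid, bin from where it was at the start of the episode below 0.015 m); the robot touches nothing.
It fails at once if another housing or the bin was pushed about (distance of neighbour_mid from where it was at the start of the episode above 0.012 m or distance of any of spare1_mid, spare2_mid, bin from where it was at the start of the episode above 0.02 m).
It fails at once if the fume nozzle was struck (contact force between nozzle and anything else above 2 N).
It fails at once if the gauge was toppled or tipped far over (angle between gauge_grip's own z axis and vertical above 0.5 rad).
It fails at once if the housing was forced down hard (contact force between housing and fixture above 60 N).
It fails at once if the gauge was banged down on the housing or the block (contact force between gauge and housing above 25 N or contact force between gauge and fixture above 60 N or (linear speed of gauge above 0.3 m/s and z of gauge in the frame of fixture below 0.026 m and horizontal distance between gauge and housing_mid below 0.05 m)).
It also fails if it takes over 58 s, if anything falls off the work surface, if the arm or the gripper's body presses on something with over 40 N, if the wrist force passes 120 N, or if a joint passes its speed limit or range.

## Working session

There is one attempt and no reset: what is moved stays moved. The work goes in short steps, Python scripts to look and compute and a tool call to move; the robot and the scene stay as the last step left them, time stands still between calls to the robot, and variables do not carry over. Pictures are saved under pics/ and viewed, at most 10 in all, crops included, and the job is handed in when it is done.

Besides the shell and the picture viewer there is one more tool, called after "Emit:" as name(argument=value, ...), one argument or row to a line, values as JSON. move_arm: Moves the arm, as the interface text tells. Its arguments: {"type":"object","properties":{"increments":{"type":"array"}},"required":["increments"]}

```bash
mkdir -p pics; ls
cat > h.py <<'E'
from rig import *
import numpy as np, cv2
def ray(c,px):
    p=cv2.undistortPoints(np.array([[px]],float),np.array(c["mtx"],float),np.array(c["distortion"],float))[0,0]
    return np.array(c["eye"],float), np.array(c["rotation"],float)@np.array([p[0],p[1],1.])
def at_z(c,px,z):
    e,d=ray(c,px); return e+d*(z-e[2])/d[2]
def tri(obs):
    A=np.zeros((3,3));b=np.zeros(3)
    for c,px in obs:
        e,d=ray(c,px);d=d/np.linalg.norm(d);P=np.eye(3)-np.outer(d,d);A+=P;b+=P@e
    return np.linalg.solve(A,b)
def proj(c,X):
    R=np.array(c["rotation"],float);e=np.array(c["eye"],float)
    X=np.atleast_2d(X).astype(float)
    return cv2.projectPoints(X,cv2.Rodrigues(R.T)[0],-R.T@e,np.array(c["mtx"],float),np.array(c["distortion"],float))[0][:,0]
def save(c,n): cv2.imwrite("pics/"+n+".png",cv2.cvtColor(c["img"],cv2.COLOR_RGB2BGR))
E
python3 - <<'E'
from h import *
s=capture("scene");t=capture("top")
save(s,"s0");save(t,"t0")
for c in(s,t): print(np.round(c["eye"],3),np.round(c["rotation"],2).tolist(),np.round(c["mtx"],0).tolist())
for l in ["gauge_grip","gauge","housing_mid","neighbour_mid","fixture","nozzle","bin","spare1_mid","spare2_mid","foot_tip"]:
    o=[]
    for c in(s,t):
        r=pinpoint(c,l)
        print(l,[(np.round(np.array(q["xy"])*[640,480],1).tolist(),round(q["confidence"],2)) for q in r[:3]])
        if r:o.append((c,np.array(r[0]["xy"])*[640,480]))
    if len(o)==2: print("   ",np.round(tri(o),4))
st=read_state();print(st["time_s"],st["position"],np.round(st["tcp_rot"],3).tolist())
E
```

```text
pics
[ 1.267 -0.341  0.862] [[0.44, 0.62, -0.65], [0.9, -0.31, 0.32], [-0.0, -0.72, -0.69]] [[523.0, 0.0, 309.0], [0.0, 523.0, 242.0], [0.0, 0.0, 1.0]]
[ 0.34  -0.024  1.149] [[0.12, -0.97, 0.21], [-0.99, -0.11, 0.03], [-0.0, -0.21, -0.98]] [[469.0, 0.0, 315.0], [0.0, 469.0, 240.0], [0.0, 0.0, 1.0]]
gauge_grip [([155.4, 295.6], 0.76)]
gauge_grip [([455.3, 256.1], 0.7)]
    [ 0.5623 -0.3187  0.1043]
gauge [([166.4, 329.4], 0.81), ([303.0, 284.9], 0.39)]
gauge [([445.7, 261.4], 0.65)]
    [ 0.5674 -0.3205  0.0062]
housing_mid [([316.2, 271.7], 0.71), ([425.3, 219.2], 0.6)]
housing_mid [([313.6, 237.4], 0.63)]
    [0.5834 0.0106 0.0338]
neighbour_mid [([280.8, 278.5], 0.67)]
neighbour_mid [([342.5, 246.9], 0.7)]
    [ 0.5676 -0.0637  0.033 ]
fixture [([303.4, 285.2], 0.71)]
fixture [([327.3, 243.4], 0.73)]
    [ 0.5801 -0.0217  0.0021]
nozzle [([387.3, 268.0], 0.8)]
nozzle [([455.7, 255.7], 0.7), ([255.6, 218.4], 0.56)]
    [ 0.6643 -0.1222  0.2578]
bin [([423.5, 221.4], 0.91)]
bin [([183.9, 245.3], 0.94)]
    [0.5306 0.3315 0.0105]
spare1_mid [([144.5, 360.3], 0.88), ([302.5, 283.9], 0.19)]
spare1_mid [([470.7, 234.8], 0.67)]
    [ 0.637  -0.375   0.0276]
spare2_mid [([304.8, 243.9], 0.88)]
spare2_mid [([304.6, 273.1], 0.63)]
    [0.4945 0.0239 0.0338]
foot_tip []
foot_tip [([328.1, 243.3], 0.19)]
1.1 [0.28177847 0.55784809 0.22254694] [[-0.893, 0.451, 0.0], [0.451, 0.893, 0.0], [-0.0, 0.0, -1.0]]
```

Run:
```python
import cv2,numpy as np
a=cv2.imread("pics/s0.png")[170:400,90:470]; b=cv2.imread("pics/t0.png")[170:320,130:530]
a=cv2.resize(a,None,fx=1.57,fy=1.57,interpolation=3)
cv2.imwrite("pics/v1.png",cv2.resize(cv2.imread("pics/s0.png")[180:400,100:450],None,fx=2.28,fy=2.28,interpolation=2))
cv2.imwrite("pics/v2.png",cv2.resize(cv2.imread("pics/t0.png")[190:310,220:500],None,fx=2.85,fy=2.85,interpolation=2))
```

```text
(no output)
```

View pics/v1.png

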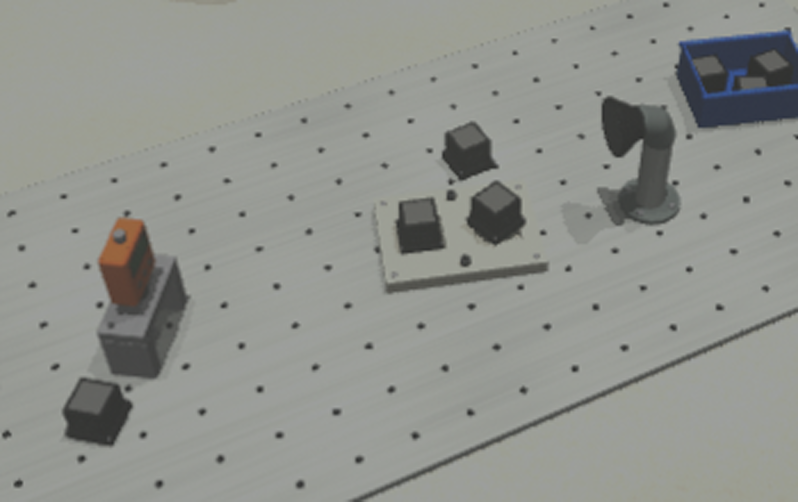

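View pics/v2.png

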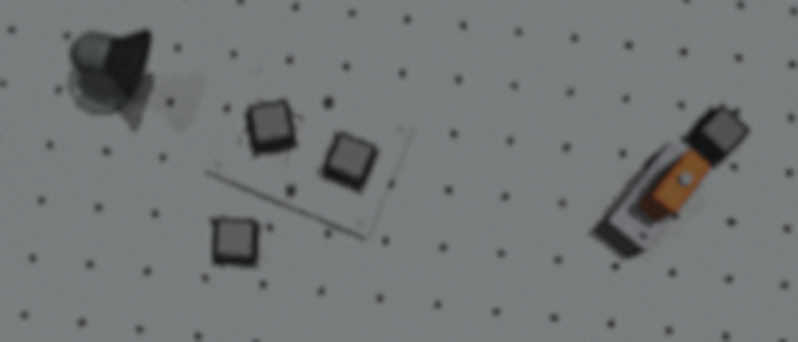

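The scene view shows the gauge at the left with spare1 in front of it. The white block is mid-plate, with the crooked housing (crop 495,210) nearest the nozzle. The top view agrees: crooked housing at crop (270,126), neighbour at (350,160), nozzle mouth pointing at the crooked housing. Next I'll rectify the images and measure the angles.

```bash
cat >> h.py <<'E'
def ortho(c,x0,x1,y0,y1,z,s=0.0005):
    # rows: x decreasing downward ; cols: y decreasing to the right
    xs=np.arange(x1,x0,-s);ys=np.arange(y1,y0,-s)
    Y,X=np.meshgrid(ys,xs)
    P=proj(c,np.stack([X.ravel(),Y.ravel(),np.full(X.size,z)],1)).astype(np.float32)
    return cv2.remap(c["img"],P[:,0].reshape(X.shape),P[:,1].reshape(X.shape),cv2.INTER_CUBIC)
E
python3 - <<'E'
from h import *
s=capture("scene");t=capture("top")
import pickle;pickle.dump((s,t),open("st0.pkl","wb"))
def norm(i):
    g=cv2.cvtColor(i,cv2.COLOR_RGB2GRAY); return cv2.normalize(g,None,0,255,cv2.NORM_MINMAX)
rows=[]
for c in (t,s):
    rows.append(np.hstack([norm(ortho(c,.48,.68,-.13,.07,z)) for z in(.024,.060)]))
cv2.imwrite("pics/v3.png",cv2.resize(np.vstack(rows),(600,600)))
# nozzle, gauge
for l in ["nozzle","gauge","gauge_grip"]:
    for c,n in((s,"s"),(t,"t")): print(l,n,[(np.round(np.array(q["xy"])*[640,480],1).tolist(),round(q["confidence"],2)) for q in pinpoint(c,l)])
    for c,n in((s,"s"),(t,"t")): print(l,n,[(np.round(np.array(q["extent"])*[640,480,640,480],1).tolist(),round(q["confidence"],2)) for q in search_frame(c,l)[:2]])
print("noz",at_z(s,[387.3,268],.01))
E
```

```text
nozzle s [([384.9, 266.0], 0.71)]
nozzle t [([255.0, 218.6], 0.84)]
nozzle s [([364.5, 220.1, 397.8, 277.7], 0.63)]
nozzle t [([242.3, 199.0, 274.4, 230.4], 0.87)]
gauge s [([166.1, 328.3], 0.79)]
gauge t [([441.0, 262.0], 0.71)]
gauge s [([142.6, 278.5, 182.5, 342.2], 0.98)]
gauge t [([427.2, 237.9, 468.5, 279.1], 0.66)]
gauge_grip s [([157.1, 294.0], 0.79)]
gauge_grip t [([343.4, 245.9], 0.63), ([453.7, 254.8], 0.59)]
gauge_grip s [([143.6, 275.0, 181.7, 346.9], 0.95)]
gauge_grip t [([427.4, 241.2, 465.4, 277.2], 0.67)]
noz [0.62399102 0.168262   0.01      ]
```

View pics/v3.png

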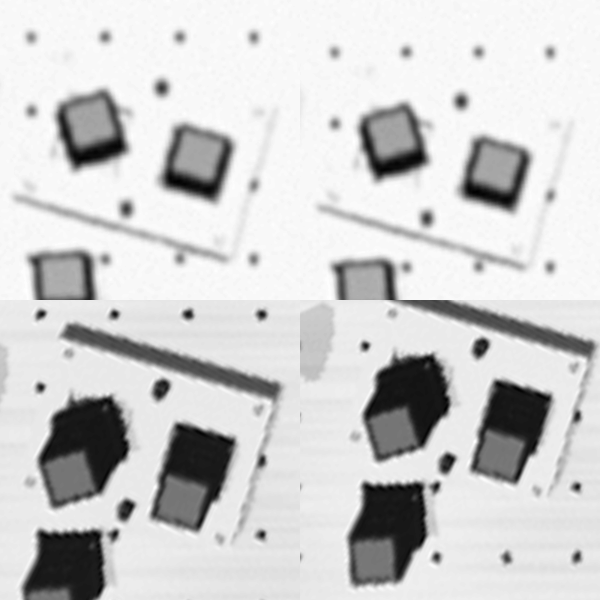

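Rectified views: rows are the top and scene cameras, columns z=0.024 and z=0.060. They give the block at about -16° yaw, the neighbour square with it, and the crooked housing's top face tilted the other way. Next I'll fit the faces and edges.

Run:
```python
from h import *
import pickle
s,t=pickle.load(open("st0.pkl","rb"))
B=(.46,.70,-.15,.09)
def pix2w(p,sc=.0005): return np.array([B[1]-p[1]*sc,B[3]-p[0]*sc])
def faces(c,z,rect):
    im=cv2.cvtColor(ortho(c,*B,z),cv2.COLOR_RGB2GRAY).astype(float)
    bgv=np.median(im)
    out=[]
    # grey: between dark and white
    lo,hi=np.percentile(im,1),bgv
    n=(im-lo)/(hi-lo)
    m=((n>rect[0])&(n<rect[1])).astype(np.uint8)
    m=cv2.morphologyEx(m,cv2.MORPH_OPEN,np.ones((17,17)))
    for k in cv2.findContours(m,cv2.RETR_EXTERNAL,cv2.CHAIN_APPROX_NONE)[0]:
        a=cv2.contourArea(k)
        if a>1500:
            r=cv2.minAreaRect(k);M=cv2.moments(k)
            ctr=pix2w((M["m10"]/M["m00"],M["m01"]/M["m00"]))
            bx=cv2.boxPoints(r);e=[pix2w(b) for b in bx];d=e[1]-e[0]
            out.append((np.round(ctr,4).tolist(),round(float(np.degrees(np.arctan2(d[1],d[0]))%90),1),np.round(np.array(r[1])*.0005,4).tolist()))
    return out
for nm,c,rg in(("t",t,(.3,.85)),("s",s,(.22,.7))):
    for z in(.060,.054,.046): print(nm,z); [print("    ",f) for f in faces(c,z,rg)]
```

```text
t 0.06
     ([0.4916, 0.027], 0.0, [0.032, 0.0275])
     ([0.5711, -0.0614], 73.3, [0.0278, 0.0329])
     ([0.593, 0.0097], 16.5, [0.0349, 0.0275])
t 0.054
     ([0.4924, 0.0272], 3.6, [0.0325, 0.0278])
     ([0.5723, -0.0615], 73.7, [0.0281, 0.0332])
     ([0.5944, 0.01], 16.5, [0.035, 0.0277])
t 0.046
     ([0.4935, 0.0277], 0.0, [0.0325, 0.028])
     ([0.5741, -0.0618], 73.5, [0.0284, 0.0333])
     ([0.5962, 0.0101], 16.7, [0.0353, 0.0279])
s 0.06
     ([0.5055, 0.0212], 0.0, [0.0295, 0.0295])
     ([0.5755, -0.0631], 75.3, [0.0277, 0.0311])
     ([0.5919, 0.0089], 9.9, [0.0293, 0.0295])
     ([0.662, -0.0719], 73.5, [0.1115, 0.0124])
s 0.054
     ([0.4997, 0.0239], 0.0, [0.03, 0.03])
     ([0.5703, -0.0611], 74.9, [0.0279, 0.0313])
     ([0.5869, 0.0114], 0.0, [0.0295, 0.0295])
     ([0.6574, -0.0703], 73.6, [0.1121, 0.0125])
s 0.046
     ([0.4921, 0.0275], 0.0, [0.0305, 0.03])
     ([0.5634, -0.0583], 75.4, [0.0281, 0.0317])
     ([0.5801, 0.0149], 7.8, [0.03, 0.0299])
     ([0.6513, -0.0676], 73.7, [0.1134, 0.0126])
```

Run:
```python
from h import *
import pickle
s,t=pickle.load(open("st0.pkl","rb"))
def fit(c,z,x,y,sd=.0335):
    h=.03;im=cv2.cvtColor(ortho(c,x-h,x+h,y-h,y+h,z),cv2.COLOR_RGB2GRAY).astype(np.float32)
    best=None;n=im.shape[0]
    # score: contrast inside square vs dark ring just outside
    from scipy.optimize import minimize
    u=np.linspace(-.5,.5,41);U,V=[a.ravel() for a in np.meshgrid(u,u)]
    import itertools
    def samp(px,py,a,k):
        X=px+k*(U*np.cos(a)-V*np.sin(a));Y=py+k*(U*np.sin(a)+V*np.cos(a))
        cc=((y+h-Y)/.0005).astype(np.float32);rr=((x+h-X)/.0005).astype(np.float32)
        return cv2.remap(im,cc,rr,cv2.INTER_LINEAR).ravel()
    med=float(np.median(samp(x,y,0,.012)))
    def f(p):
        v=samp(p[0],p[1],p[2],p[3]); return np.mean(np.minimum(abs(v-med),25))/1.0-400*p[3]*1.0
    best=min((minimize(f,[x,y,a,.03],method="Nelder-Mead",options=dict(initial_simplex=np.array([x,y,a,.03])+np.vstack([np.zeros(4),np.diag([.003,.003,.1,.003])]))) for a in np.radians(range(-45,45,15))),key=lambda r:r.fun)
    return np.round([best.x[0],best.x[1],np.degrees(best.x[2])%90,best.x[3],best.fun],4)
for nm,x,y,z in(("crooked",.5925,.0095,.060),("nb",.5715,-.061,.054)):
    for c in(t,s):print(nm,fit(c,z,x,y))
# nozzle & gauge
print("noz",tri([(s,(384.9,266)),(t,(255,218.6))]), at_z(s,(384.9,266),.01),at_z(t,(255,218.6),.01))
im=[cv2.resize(np.vstack([ortho(c,.48,.68,-.44,-.24,z,.0004) for c in (t,s)]),None,fx=.55,fy=.55) for z in(.070,.138)]
cv2.imwrite("pics/v4.png",cv2.cvtColor(np.hstack(im),cv2.COLOR_RGB2BGR))
```

```text
crooked [ 5.90400e-01  8.80000e-03  1.66388e+01  2.14000e-02 -7.43790e+00]
crooked [ 5.92500e-01  8.10000e-03  1.71669e+01  2.28000e-02 -8.40830e+00]
nb [ 5.6990e-01 -6.0900e-02  7.2266e+01  2.1500e-02 -7.5543e+00]
nb [ 5.7180e-01 -6.1500e-02  7.3935e+01  2.3300e-02 -8.0955e+00]
noz [0.61902703 0.16364095 0.01367603] [0.61639541 0.16674822 0.01      ] [0.61953913 0.16342222 0.01      ]
```

View pics/v4.png

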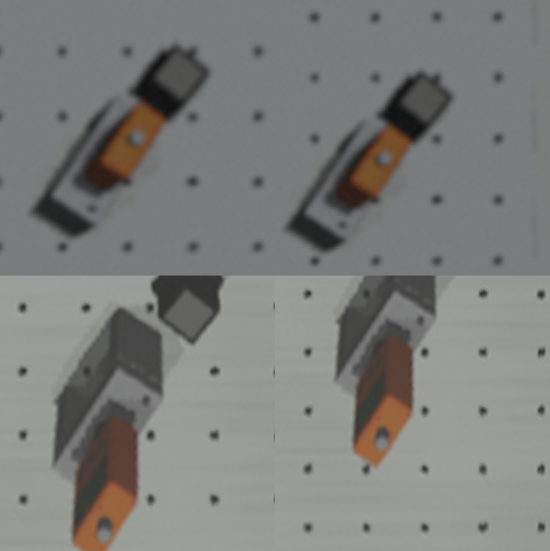

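The rectified gauge views, top camera above and scene below, show it about 38° off x. Spare1 sits off its far end and clears the indicator. The housing needs about -33° of turn. I'll move above it.

Emit:
move_arm(
  increments=[
    [[-0.971, -0.649, 0], [0, 0, 0], 0.35],
    [[-0.971, -0.649, 0], [0, 0, 0], 0.35],
    [[-0.971, -0.649, 0], [0, 0, 0], 0.35],
    [[-0.971, -0.649, 0], [0, 0, 0], 0.35],
    [[-0.971, -0.649, 0], [0, 0, 0], 0.35],
    [[-0.971, -0.649, 0], [0, 0, 0], 0.35],
    [[-0.971, -0.649, 0], [0, 0, 0], 0.35],
    [[-0.971, -0.649, 0], [0, 0, 0], 0.35],
    [[-0.971, -0.649, 0], [0, 0, 0], 0.35],
    [[-0.971, -0.649, 0], [0, 0, 0], 0.35],
    [[-0.971, -0.649, 0], [0, 0, 0], 0.35],
    [[-0.971, -0.649, 0], [0, 0, 0], 0.35],
    [[-0.971, -0.649, 0], [0, 0, 0], 0.35],
    [[-0.971, -0.649, 0], [0, 0, 0], 0.35],
    [[-0.971, -0.649, 0], [0, 0, 0], 0.35],
    [[-0.971, -0.649, 0], [0, 0, 0], 0.35],
    [[-0.971, -0.649, 0], [0, 0, 0], 0.35],
    [[-0.971, -0.649, 0], [0, 0, 0], 0.35],
  ],
)

```text
time_s: 3.3
position: [0.5924, 0.0069, 0.2227]
tcp_rot: [[-0.892, 0.451, 0.0], [0.451, 0.892, 0.0], [-0.0, 0.0, -1.0]]
force: [0.2, 0.8, 0.0]
opening: 0.648
grasp_force: 0.0
```

Emit:
move_arm(
  increments=[
    [[0, 0, 0.2], [0, 0, 0.0548], 0.35],
    [[0, 0, 0.4], [0, 0, 0.0548], 0.35],
    [[0, 0, 0.4], [0, 0, 0.0548], 0.35],
    [[0, 0, 0.4], [0, 0, 0.0548], 0.35],
    [[0, 0, 0.4], [0, 0, 0.0548], 0.35],
    [[0, 0, 0.4], [0, 0, 0.0548], 0.35],
    [[0, 0, 0.4], [0, 0, 0.0548], 0.35],
    [[0, 0, 0], [0, 0, 0], 0.35],
    [[0, 0, 0], [0, 0, 0], 0.35],
    [[0, 0, 0], [0, 0, 0], 0.35],
  ],
)

```text
time_s: 4.13
position: [0.5923, 0.0085, 0.1452]
tcp_rot: [[-0.298, 0.955, 0.001], [0.955, 0.298, -0.0], [-0.001, 0.001, -1.0]]
force: [0.2, -0.5, -0.1]
opening: 0.648
grasp_force: 0.0
```

```bash
cat >> h.py <<'E'
def show():
    st=read_state();R=np.array(st["tcp_rot"]);p=np.array(st["position"])
    print("t",st["time_s"],"pos",np.round(p,4),"phi_x",round(float(np.degrees(np.arctan2(R[1,0],R[0,0]))),2),"phi_y",round(float(np.degrees(np.arctan2(R[1,1],R[0,1]))),2),"F",np.round(st["force"],1),"open",round(st["opening"],3),"gf",st["grasp_force"],"q",np.round(st["joint_positions"],1))
    return p,R
def step(target,p,R): print("to",target,"tool units",np.round(R.T@(np.array(target)-p)/.03,3))
E
python3 - <<'E'
from h import *
import rig
p,R=show(); print([n for n in dir(rig) if not n.startswith("_")]); print(getattr(rig,"grip_point_offset",None))
step((.592,.0092,.12),p,R)
s=capture("scene");save(s,"s5")
cv2.imwrite("pics/v5.png",cv2.cvtColor(cv2.resize(s["img"][60:330,200:520],None,fx=2,fy=2),cv2.COLOR_RGB2BGR))
E
```

```text
t 4.1333 pos [0.5923 0.0085 0.1452] phi_x 107.31 phi_y 17.31 F [ 0.2 -0.5 -0.1] open 0.648 gf 0.0 q [-10.   33.3  91.1  -0.   55.6 -27.3]
['PlanningError', 'capture', 'grip_point_offset', 'hand_in', 'pinpoint', 'read_state', 'search_frame']
0.0187
to (0.592, 0.0092, 0.12) tool units [ 0.025 -0.003  0.838]
```

View pics/v5.png

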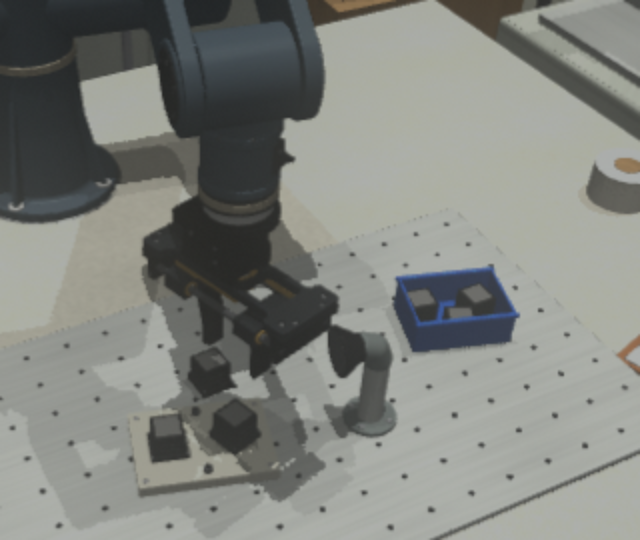

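The gripper is above the crooked housing. Its long body runs along the closing direction and clears the nozzle mouth (crop 345,350). I'll go down, grip, turn square and then release.

Emit:
move_arm(
  increments=[
    [[0.025, 0, 0.5], [0, 0, 0], 0.35],
    [[0, 0, 0.6], [0, 0, 0], 0.35],
    [[0, 0, 0.6], [0, 0, 0], 0.35],
    [[0, 0, 0.6], [0, 0, 0], 0.35],
    [[0, 0, 0.5], [0, 0, 0], 0.35],
    [[0, 0, 0.4], [0, 0, 0], 0.35],
    [[0, 0, 0.25], [0, 0, 0], 0.35],
    [[0, 0, 0.12], [0, 0, 0], 0.35],
    [[0, 0, 0], [0, 0, 0], 0.55],
    [[0, 0, 0], [0, 0, 0], 0.6],
    [[0, 0, 0], [0, 0, 0], 0.7],
    [[0, 0, 0], [0, 0, 0], 0.7],
    [[0, 0, 0], [0, 0, 0], 0.7],
  ],
)

```text
time_s: 5.27
position: [0.5921, 0.0092, 0.0382]
tcp_rot: [[-0.295, 0.955, 0.001], [0.955, 0.295, -0.0], [-0.001, 0.001, -1.0]]
force: [0.0, -0.4, 1.9]
opening: 0.388
grasp_force: 30.0
```

Emit:
move_arm(
  increments=[
    [[0, 0, 0], [0, 0, 0.035], 0.7],
    [[0, 0, 0], [0, 0, 0.035], 0.7],
    [[0, 0, 0], [0, 0, 0.035], 0.7],
    [[0, 0, 0], [0, 0, 0.035], 0.7],
    [[0, 0, 0], [0, 0, 0.035], 0.7],
    [[0, 0, 0], [0, 0, 0.035], 0.7],
    [[0, 0, 0], [0, 0, 0.035], 0.7],
    [[0, 0, 0], [0, 0, 0.035], 0.7],
    [[0, 0, 0], [0, 0, 0], 0.7],
    [[0, 0, 0], [0, 0, 0], 0.7],
  ],
)

```text
time_s: 6.1
position: [0.5916, 0.0093, 0.0377]
tcp_rot: [[0.281, 0.96, 0.0], [0.96, -0.281, -0.0], [0.0, 0.0, -1.0]]
force: [1.1, -0.4, -0.2]
opening: 0.392
grasp_force: 30.0
```

Emit:
move_arm(
  increments=[
    [[0, 0, 0.1], [0, 0, 0], 0.7],
    [[0, 0, 0.1], [0, 0, 0], 0.7],
    [[0, 0, 0], [0, 0, 0], 0.7],
  ],
)

```text
time_s: 6.35
position: [0.5918, 0.0093, 0.0321]
tcp_rot: [[0.282, 0.959, 0.001], [0.959, -0.282, -0.0], [0.0, 0.001, -1.0]]
force: [-1.1, 0.3, 4.7]
opening: 0.384
grasp_force: 30.0
```

Force stays low over 6 mm of travel, so it has likely entered the nest. Release and look.

Emit:
move_arm(
  increments=[
    [[0, 0, 0], [0, 0, 0], 0.58],
    [[0, 0, 0], [0, 0, 0], 0.5],
    [[0, 0, 0], [0, 0, 0], 0.35],
    [[0, 0, -0.3], [0, 0, 0], 0.35],
    [[0, 0, -0.8], [0, 0, 0], 0.35],
    [[0, 0, -1], [0, 0, 0], 0.35],
    [[0, 0, -1], [0, 0, 0], 0.35],
    [[0, 0, -1], [0, 0, 0], 0.35],
    [[0, 0, -1], [0, 0, 0], 0.35],
    [[0, 0, -1], [0, 0, 0], 0.35],
    [[1, -1, 0], [0, 0, 0], 0.35],
    [[0.5, -1, 0], [0, 0, 0], 0.35],
    [[0, -1, 0], [0, 0, 0], 0.35],
    [[0, -1, 0], [0, 0, 0], 0.35],
    [[0, -1, 0], [0, 0, 0], 0.35],
    [[0, -1, 0], [0, 0, 0], 0.35],
  ],
)

```text
time_s: 7.68
position: [0.4304, 0.1032, 0.2149]
tcp_rot: [[0.282, 0.959, 0.0], [0.959, -0.282, -0.0], [0.0, 0.0, -1.0]]
force: [-0.2, 1.1, 0.6]
opening: 0.653
grasp_force: 0.0
```

Run:
```python
from h import *
import pickle
show()
s=capture("scene");t=capture("top");pickle.dump((s,t),open("st1.pkl","wb"))
def norm(i):
    g=cv2.cvtColor(i,cv2.COLOR_RGB2GRAY); return cv2.normalize(g,None,0,255,cv2.NORM_MINMAX)
rows=[np.hstack([norm(ortho(c,.48,.68,-.13,.07,z)) for z in(.024,.054)]) for c in(t,s)]
cv2.imwrite("pics/v6.png",cv2.resize(np.vstack(rows),(600,600)))
# gauge: bright orange
im=[ortho(c,.48,.68,-.44,-.24,.138,.0005) for c in (t,s)]
for i in im:
    h=cv2.cvtColor(i,cv2.COLOR_RGB2HSV)
    m0=(h[...,0]<20)&(h[...,1]>110); v=np.percentile(h[...,2][m0],80)
    m=(m0&(h[...,2]>.85*v)).astype(np.uint8)
    m=cv2.morphologyEx(m,cv2.MORPH_CLOSE,cv2.getStructuringElement(2,(21,21)))
    k=max(cv2.findContours(m,0,1)[0],key=cv2.contourArea);r=cv2.minAreaRect(k)
    b=cv2.boxPoints(r);w=np.stack([.68-b[:,1]*.0005,-.24-b[:,0]*.0005],1)
    e=[w[1]-w[0],w[2]-w[1]];L=max(e,key=np.linalg.norm)
    print("gauge c",np.round(w.mean(0),4),"size",np.round(np.sort(np.linalg.norm(e,axis=1)),4),"ang",np.degrees(np.arctan2(L[1],L[0]))%180)
```

```text
t 7.6833 pos [0.4304 0.1032 0.2149] phi_x 73.59 phi_y -16.41 F [-0.2  1.1  0.6] open 0.653 gf 0.0 q [ -1.   16.9 107.7   0.   55.3  15.4]
gauge c [ 0.5631 -0.3172] size [0.0215 0.0473] ang 147.77124
gauge c [ 0.5678 -0.3181] size [0.0215 0.0478] ang 146.30992
```

View pics/v6.png

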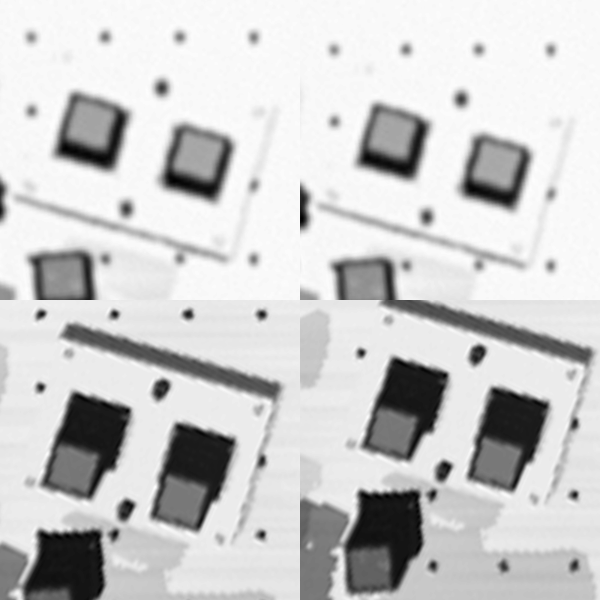

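Both faces are now square and lie alike in both views. I'll check the housing height against the neighbour numerically, then work out the move to the gauge.

Run:
```python
from h import *
import pickle
s,t=pickle.load(open("st1.pkl","rb"));s0,t0=pickle.load(open("st0.pkl","rb"))
B=(.54,.63,-.09,.04);K=cv2.getStructuringElement(2,(15,15))
def ctr(c,rg):
    im=cv2.cvtColor(ortho(c,*B,.054),cv2.COLOR_RGB2GRAY).astype(float);im=cv2.GaussianBlur(im,(0,0),2)
    n=(im-np.percentile(im,1))/(np.median(im)-np.percentile(im,1))
    m=cv2.morphologyEx(((n>rg[0])&(n<rg[1])).astype(np.uint8),cv2.MORPH_OPEN,K)
    o=[]
    for k in cv2.findContours(m,0,1)[0]:
        if cv2.contourArea(k)>1500:
            (u,v),sz,a=cv2.minAreaRect(k);o.append(((B[1]-v*.0005,B[3]-u*.0005),sz))
    return sorted(o,key=lambda q:-q[0][1])[:2]
for a,b in((s0,t0),(s,t)):
    cs,ct=ctr(a,(.2,.6)),ctr(b,(.35,.8))
    for q,r in zip(cs,ct):
        Q=tri([(a,proj(a,[*q[0],.054])[0]),(b,proj(b,[*r[0],.054])[0])]);print(np.round(Q,4),np.round(q[1],0),np.round(r[1],0))
p,R=show();step((.5645,-.317,.2149),p,R)
```

```text
t 7.7833 pos [0.4254 0.104  0.2143] phi_x 73.7 phi_y -16.31 F [ 1.3 -0.9 -0.8] open 0.648 gf 0.0 q [ -1.   16.8 108.1   0.   55.5  15.3]
to (0.5645, -0.317, 0.2149) tool units [-12.168   8.391  -0.062]
```

Run:
```python
from h import *
import pickle
s0,t0=pickle.load(open("st0.pkl","rb"));s,t=pickle.load(open("st1.pkl","rb"))
# use the neighbour (home) face as template, find the same patch at the other nest (before / after), plane z=.054
def g(c): return cv2.GaussianBlur(cv2.cvtColor(ortho(c,.53,.64,-.10,.05,.054,.0005),cv2.COLOR_RGB2GRAY),(0,0),2)
for nm,c,nx,ny in(("t",t,.5723,-.0615),("s",s,.5703,-.0611)):
    im=g(c);u,v=int((.05-ny)/.0005),int((.64-nx)/.0005);k=34
    T=im[v-k:v+k,u-k:u+k];S=im[:, :u-2*k+60]
    r=cv2.matchTemplate(S,T,cv2.TM_CCOEFF_NORMED);_,b,_,l=cv2.minMaxLoc(r)
    d=np.array([(v-k)-l[1],(u-k)-l[0]])*.0005
    print(nm,"offset from neighbour",d,"score",round(b,3))
```

```text
t offset from neighbour [0.0205 0.069 ] score 0.957
s offset from neighbour [0.02   0.0695] score 0.969
```

Offsets from the neighbour match the 72 mm nest pitch in both views, so the housing is home at (0.592, 0.008). Now the gauge.

Emit:
move_arm(
  increments=[
    [[-0.869, 0.599, 0], [0, 0, 0], 0.35],
    [[-0.869, 0.599, 0], [0, 0, 0], 0.35],
    [[-0.869, 0.599, 0], [0, 0, 0], 0.35],
    [[-0.869, 0.599, 0], [0, 0, 0], 0.35],
    [[-0.869, 0.599, 0], [0, 0, 0], 0.35],
    [[-0.869, 0.599, 0], [0, 0, 0], 0.35],
    [[-0.869, 0.599, 0], [0, 0, 0], 0.35],
    [[-0.869, 0.599, 0], [0, 0, 0], 0.35],
    [[-0.869, 0.599, 0], [0, 0, 0], 0.35],
    [[-0.869, 0.599, 0], [0, 0, 0], 0.35],
    [[-0.869, 0.599, 0], [0, 0, 0], 0.35],
    [[-0.869, 0.599, 0], [0, 0, 0], 0.35],
    [[-0.869, 0.599, 0], [0, 0, 0], 0.35],
    [[-0.869, 0.599, 0], [0, 0, 0], 0.35],
  ],
)

```text
time_s: 8.95
position: [0.5706, -0.3207, 0.2148]
tcp_rot: [[0.283, 0.959, 0.001], [0.959, -0.283, -0.001], [-0.0, 0.001, -1.0]]
force: [0.5, -0.6, 0.1]
opening: 0.649
grasp_force: 0.0
```

Emit:
move_arm(
  increments=[
    [[0, 0, 0], [0, 0, -0.0555], 0.35],
    [[0, 0, 0], [0, 0, -0.0555], 0.35],
    [[0, 0, 0], [0, 0, -0.0555], 0.35],
    [[0, 0, 0], [0, 0, -0.0555], 0.35],
    [[0, 0, 0], [0, 0, -0.0555], 0.35],
    [[0, 0, 0], [0, 0, -0.0555], 0.35],
    [[0, 0, 0], [0, 0, -0.0555], 0.35],
    [[0, 0, 0], [0, 0, -0.0555], 0.35],
    [[0, 0, 0], [0, 0, -0.0555], 0.35],
    [[0, 0, 0], [0, 0, -0.0555], 0.35],
    [[0, 0, 0], [0, 0, -0.0555], 0.35],
    [[0, 0, 0], [0, 0, 0], 0.35],
    [[0, 0, 0], [0, 0, 0], 0.35],
  ],
)

```text
time_s: 10.03
position: [0.5702, -0.3189, 0.2146]
tcp_rot: [[-0.835, 0.55, 0.0], [0.55, 0.835, -0.0], [-0.001, -0.0, -1.0]]
force: [-0.1, 0.3, 0.1]
opening: 0.647
grasp_force: 0.0
```

Run:
```python
from h import *
p,R=show();step((.5645,-.317,.0953),p,R)
```

```text
t 10.0333 pos [ 0.5702 -0.3189  0.2146] phi_x 146.64 phi_y 56.64 F [-0.1  0.3  0.1] open 0.647 gf 0.0 q [-39.   32.9  78.2   0.   68.8 -95.6]
to (0.5645, -0.317, 0.0953) tool units [ 0.197 -0.052  3.978]
```

Emit:
move_arm(
  increments=[
    [[0.197, -0.052, 0.3], [0, 0, 0], 0.35],
    [[0, 0, 0.6], [0, 0, 0], 0.35],
    [[0, 0, 0.7], [0, 0, 0], 0.35],
    [[0, 0, 0.7], [0, 0, 0], 0.35],
    [[0, 0, 0.7], [0, 0, 0], 0.35],
    [[0, 0, 0.5], [0, 0, 0], 0.35],
    [[0, 0, 0.33], [0, 0, 0], 0.35],
    [[0, 0, 0.15], [0, 0, 0], 0.4],
    [[0, 0, 0], [0, 0, 0], 0.5],
    [[0, 0, 0], [0, 0, 0], 0.58],
    [[0, 0, 0], [0, 0, 0], 0.62],
    [[0, 0, 0], [0, 0, 0], 0.66],
    [[0, 0, 0], [0, 0, 0], 0.7],
    [[0, 0, 0], [0, 0, 0], 0.74],
    [[0, 0, 0], [0, 0, 0], 0.85],
    [[0, 0, 0], [0, 0, 0], 0.85],
    [[0, 0, 0], [0, 0, 0], 0.85],
  ],
)

```text
time_s: 11.45
position: [0.5644, -0.317, 0.0957]
tcp_rot: [[-0.837, 0.547, 0.001], [0.547, 0.837, -0.001], [-0.001, -0.0, -1.0]]
force: [-1.1, -0.7, 3.2]
opening: 0.274
grasp_force: 30.0
```

Run:
```python
from h import *
p,R=show()
```

```text
t 11.45 pos [ 0.5644 -0.317   0.0957] phi_x 146.83 phi_y 56.83 F [-1.1 -0.7  3.2] open 0.274 gf 29.97827108250931 q [-39.2  40.7  84.5  -0.   54.7 -96. ]
```

Emit:
move_arm(
  increments=[
    [[0, 0, -0.1], [0, 0, 0], 0.85],
    [[0, 0, -0.25], [0, 0, 0], 0.85],
    [[0, 0, -0.4], [0, 0, 0], 0.85],
    [[0, 0, -0.5], [0, 0, 0], 0.85],
    [[0, 0, -0.5], [0, 0, 0], 0.85],
    [[0, 0, -0.5], [0, 0, 0], 0.85],
    [[0, 0, -0.3], [0, 0, 0], 0.85],
    [[0, 0, -0.12], [0, 0, 0], 0.85],
    [[0, 0, 0], [0, 0, -0.01], 0.85],
    [[0, 0, 0], [0, 0, -0.025], 0.85],
    [[0, 0, 0], [0, 0, -0.035], 0.85],
    [[0, 0, 0], [0, 0, -0.035], 0.85],
    [[0, 0, 0], [0, 0, -0.025], 0.85],
    [[0, 0, 0], [0, 0, -0.01], 0.85],
    [[0, 0, 0], [0, 0, 0], 0.85],
    [[0, 0, 0], [0, 0, 0], 0.85],
  ],
)

```text
time_s: 12.78
position: [0.5638, -0.3163, 0.1744]
tcp_rot: [[-0.959, 0.283, -0.001], [0.283, 0.959, 0.001], [0.001, 0.001, -1.0]]
force: [1.0, 0.7, -5.4]
opening: 0.27
grasp_force: 30.0
```

Run:
```python
from h import *
p,R=show();step((.592,.008,.176),p,R)
```

```text
t 12.7833 pos [ 0.5638 -0.3163  0.1744] phi_x 163.58 phi_y 73.58 F [ 1.   0.7 -5.4] open 0.27 gf 29.97743466636166 q [ -39.2   35.    81.4    0.    63.7 -112.8]
to (0.592, 0.008, 0.176) tool units [ 2.155 10.634 -0.044]
```

Emit:
move_arm(
  increments=[
    [[0.045, 0.22, 0], [0, 0, 0], 0.85],
    [[0.09, 0.44, 0], [0, 0, 0], 0.85],
    [[0.135, 0.666, 0], [0, 0, 0], 0.85],
    [[0.135, 0.666, 0], [0, 0, 0], 0.85],
    [[0.135, 0.666, 0], [0, 0, 0], 0.85],
    [[0.135, 0.666, 0], [0, 0, 0], 0.85],
    [[0.135, 0.666, 0], [0, 0, 0], 0.85],
    [[0.135, 0.666, 0], [0, 0, 0], 0.85],
    [[0.135, 0.666, 0], [0, 0, 0], 0.85],
    [[0.135, 0.666, 0], [0, 0, 0], 0.85],
    [[0.135, 0.666, 0], [0, 0, 0], 0.85],
    [[0.135, 0.666, 0], [0, 0, 0], 0.85],
    [[0.135, 0.666, 0], [0, 0, 0], 0.85],
    [[0.135, 0.666, 0], [0, 0, 0], 0.85],
    [[0.135, 0.666, 0], [0, 0, 0], 0.85],
    [[0.135, 0.666, 0], [0, 0, 0], 0.85],
    [[0.09, 0.44, 0], [0, 0, 0], 0.85],
    [[0.045, 0.22, 0], [0, 0, 0], 0.85],
    [[0, 0, 0], [0, 0, 0], 0.85],
    [[0, 0, 0], [0, 0, 0], 0.85],
  ],
)

```text
time_s: 14.45
position: [0.592, 0.008, 0.1752]
tcp_rot: [[-0.96, 0.281, 0.0], [0.281, 0.96, -0.001], [-0.0, -0.001, -1.0]]
force: [-0.7, -0.9, -5.3]
opening: 0.274
grasp_force: 30.0
```

Run:
```python
from h import *
p,R=show();step((.592,.008,.176),p,R)
s=capture("scene");t=capture("top");save(s,"s7")
print(proj(s,[.592,.008,.06]),proj(t,[.592,.008,.1]))
cv2.imwrite("pics/v7.png",cv2.cvtColor(cv2.resize(s["img"][180:330,230:430],None,fx=4,fy=4,interpolation=2),cv2.COLOR_RGB2BGR))
for l in("gauge","gauge_grip"):
    print(l,[(np.round(np.array(q["xy"])*[640,480],1),round(q["confidence"],2)) for q in pinpoint(s,l)[:2]], proj(s,p+[0,0,.0187]),proj(s,p-[0,0,.0857]))
```

```text
t 14.45 pos [0.592  0.008  0.1752] phi_x 163.68 phi_y 73.68 F [-0.7 -0.9 -5.3] open 0.274 gf 29.97738418460358 q [-10.   31.   89.6  -0.1  59.4 -83.7]
to (0.592, 0.008, 0.176) tool units [-0.    -0.001 -0.026]
[[316.93975192 266.30171438]] [[314.9378302  227.70078302]]
gauge [(array([318.6, 258.2]), 0.61)] [[317.58395177 218.55515001]] [[317.07719869 256.47365903]]
gauge_grip [(array([319.2, 220.5]), 0.93), (array([318.1, 259.5]), 0.24)] [[317.58395177 218.55515001]] [[317.07719869 256.47365903]]
```

View pics/v7.png

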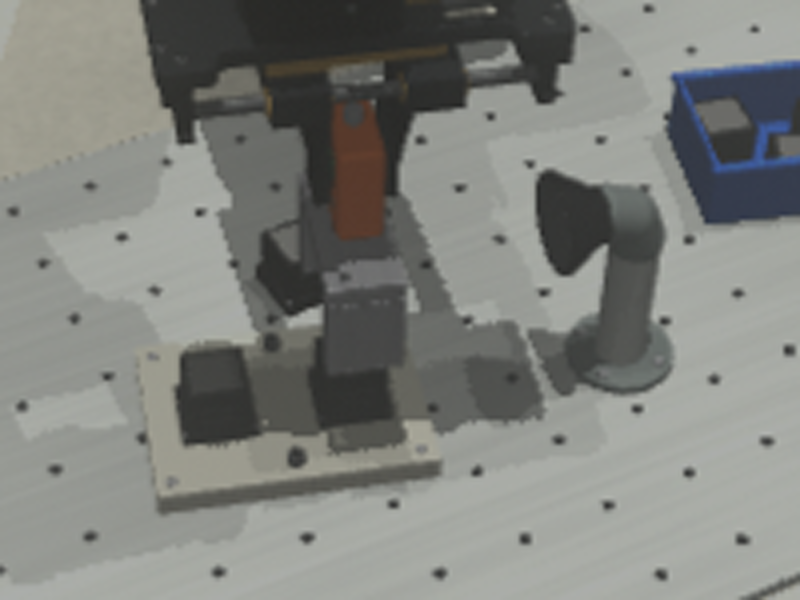

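The scene view shows the gauge upright and held squarely over the housing, with legs either side along the block's x and well clear of the nozzle. Lowering it gently.

Emit:
move_arm(
  increments=[
    [[0.03, 0, 0.2], [0, 0, 0], 0.85],
    [[0.04, 0, 0.3], [0, 0, 0], 0.85],
    [[0, 0, 0.3], [0, 0, 0], 0.85],
    [[0, 0, 0.2], [0, 0, 0], 0.85],
    [[0, 0, 0.2], [0, 0, 0], 0.85],
    [[0, 0, 0.2], [0, 0, 0], 0.85],
    [[0, 0, 0.2], [0, 0, 0], 0.85],
    [[0, 0, 0.2], [0, 0, 0], 0.85],
    [[0, 0, 0.1], [0, 0, 0], 0.85],
    [[0, 0, 0.1], [0, 0, 0], 0.85],
    [[0, 0, 0.05], [0, 0, 0], 0.85],
    [[0, 0, 0], [0, 0, 0], 0.85],
  ],
)

```text
time_s: 15.65
position: [0.59, 0.0087, 0.1135]
tcp_rot: [[-0.959, 0.282, -0.0], [0.282, 0.959, 0.0], [0.0, -0.0, -1.0]]
force: [-0.8, -0.3, -3.6]
opening: 0.272
grasp_force: 30.0
```

Emit:
move_arm(
  increments=[
    [[0, 0, 0.04], [0, 0, 0], 0.85],
    [[0, 0, 0.04], [0, 0, 0], 0.85],
    [[0, 0, 0.02], [0, 0, 0], 0.85],
    [[0, 0, 0], [0, 0, 0], 0.85],
  ],
)

```text
time_s: 15.98
position: [0.5902, 0.0087, 0.1107]
tcp_rot: [[-0.959, 0.282, 0.0], [0.282, 0.959, -0.0], [-0.0, 0.0, -1.0]]
force: [-1.0, 0.5, -4.2]
opening: 0.276
grasp_force: 30.0
```

Emit:
move_arm(
  increments=[
    [[0, 0, 0.02], [0, 0, 0], 0.85],
    [[0, 0, 0.02], [0, 0, 0], 0.85],
    [[0, 0, 0], [0, 0, 0], 0.85],
  ],
)

```text
time_s: 16.23
position: [0.5903, 0.0086, 0.1097]
tcp_rot: [[-0.959, 0.282, 0.001], [0.282, 0.959, -0.0], [-0.001, 0.0, -1.0]]
force: [-0.7, -0.7, -1.6]
opening: 0.272
grasp_force: 30.0
```

Emit:
move_arm(
  increments=[
    [[0, 0, 0.02], [0, 0, 0], 0.85],
    [[0, 0, 0.01], [0, 0, 0], 0.85],
    [[0, 0, 0], [0, 0, 0], 0.85],
  ],
)

```text
time_s: 16.48
position: [0.5902, 0.0087, 0.1096]
tcp_rot: [[-0.959, 0.282, 0.001], [0.282, 0.959, -0.0], [-0.001, 0.0, -1.0]]
force: [-2.6, -0.6, 4.9]
opening: 0.276
grasp_force: 30.0
```

The gauge is now resting on the block (+4.9 N). Open to just clear, look, then retreat straight up.

Emit:
move_arm(
  increments=[
    [[0, 0, 0], [0, 0, 0], 0.72],
    [[0, 0, 0], [0, 0, 0], 0.68],
    [[0, 0, 0], [0, 0, 0], 0.6],
    [[0, 0, 0], [0, 0, 0], 0.5],
    [[0, 0, 0], [0, 0, 0], 0.5],
    [[0, 0, 0], [0, 0, 0], 0.5],
  ],
)

```text
time_s: 16.98
position: [0.5902, 0.0086, 0.1084]
tcp_rot: [[-0.959, 0.282, 0.0], [0.282, 0.959, -0.0], [-0.0, 0.0, -1.0]]
force: [0.1, 0.0, -0.0]
opening: 0.481
grasp_force: 0.0
```

Run:
```python
from h import *
p,R=show()
s=capture("scene");t=capture("top")
cv2.imwrite("pics/v8.png",cv2.cvtColor(cv2.resize(s["img"][200:320,250:410],None,fx=5,fy=5,interpolation=2),cv2.COLOR_RGB2BGR))
for l,z in(("gauge",.024),("gauge_grip",.128)):
    print(l,[(np.round(at_z(s,np.array(q["xy"])*[640,480],z),4),round(q["confidence"],2)) for q in pinpoint(s,l)[:1]])
```

```text
t 16.9833 pos [0.5902 0.0086 0.1084] phi_x 163.62 phi_y 73.62 F [ 0.1  0.  -0. ] open 0.481 gf 0.0 q [-10.   36.2  92.8   0.   51.  -83.6]
gauge [(array([0.6007, 0.0024, 0.024 ]), 0.86)]
gauge_grip [(array([0.5921, 0.0082, 0.128 ]), 0.62)]
```

View pics/v8.png

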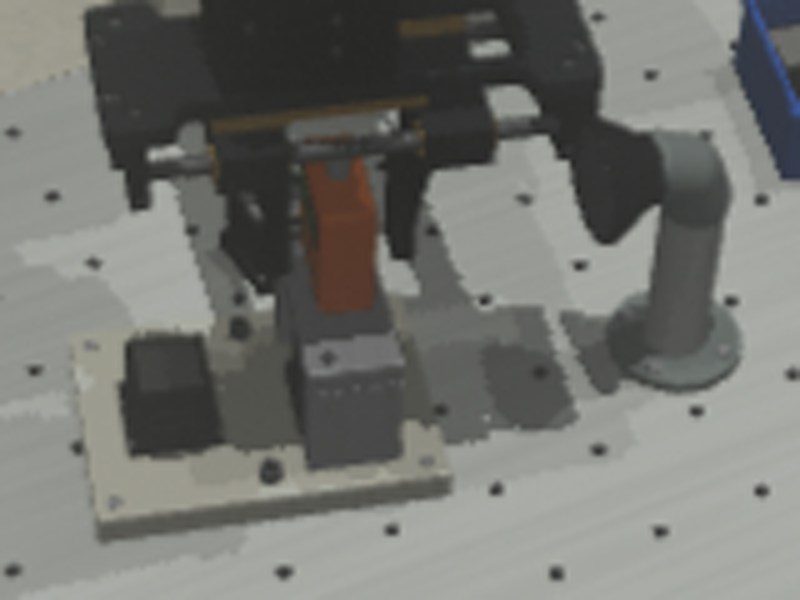

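The gauge stands upright on the block, with its near leg beyond the cap screw (crop 270,470) and the fingers free on both sides. Retreating straight up.

Emit:
move_arm(
  increments=[
    [[0, 0, -0.3], [0, 0, 0], 0.5],
    [[0, 0, -0.6], [0, 0, 0], 0.5],
    [[0, 0, -0.8], [0, 0, 0], 0.5],
    [[0, 0, -0.8], [0, 0, 0], 0.5],
    [[0, 0, -0.8], [0, 0, 0], 0.5],
    [[0, 0, -0.8], [0, 0, 0], 0.5],
    [[0, 0, -0.8], [0, 0, 0], 0.5],
    [[0.8, 0, -0.5], [0, 0, 0], 0.5],
    [[1, 0, 0], [0, 0, 0], 0.5],
    [[1, 0, 0], [0, 0, 0], 0.5],
    [[1, 0, 0], [0, 0, 0], 0.5],
    [[1, 0, 0], [0, 0, 0], 0.5],
    [[0, 0, 0], [0, 0, 0], 0.5],
  ],
)

```text
time_s: 18.27
position: [0.4447, 0.0512, 0.2705]
tcp_rot: [[-0.96, 0.281, -0.007], [0.281, 0.96, 0.001], [0.007, -0.001, -1.0]]
force: [-0.0, -0.3, -1.3]
opening: 0.5
grasp_force: 0.0
```

Run:
```python
from h import *
p,R=show()
s=capture("scene");t=capture("top")
a=cv2.resize(s["img"][200:320,250:410],None,fx=2.5,fy=2.5,interpolation=2);b=cv2.resize(t["img"][180:300,240:400],None,fx=2.5,fy=2.5,interpolation=2)
cv2.imwrite("pics/v9.png",cv2.cvtColor(np.hstack([a,b]),cv2.COLOR_RGB2BGR))
im=[ortho(c,.52,.66,-.06,.08,.152,.0005) for c in (t,s)];o=[]
for c,i in zip((t,s),im):
    h=cv2.cvtColor(i,cv2.COLOR_RGB2HSV)
    m0=(h[...,0]<20)&(h[...,1]>110); v=np.percentile(h[...,2][m0],80)
    m=(m0&(h[...,2]>.85*v)).astype(np.uint8)
    m=cv2.morphologyEx(m,cv2.MORPH_CLOSE,cv2.getStructuringElement(2,(21,21)))
    k=max(cv2.findContours(m,0,1)[0],key=cv2.contourArea);r=cv2.minAreaRect(k)
    w=np.array([.66-r[0][1]*.0005,.08-r[0][0]*.0005]);print("indicator top",w,np.round(np.array(r[1])*.0005,4))
    o.append((c,proj(c,[*w,.152])[0]))
print("tri",np.round(tri(o),4))
```

```text
t 18.2667 pos [0.4447 0.0512 0.2705] phi_x 163.7 phi_y 73.7 F [-0.  -0.3 -1.3] open 0.5 gf 0.0 q [ -7.8  12.9 102.6   0.   65.  -81.5]
indicator top [0.60021789 0.00527331] [0.021 0.023]
indicator top [0.59366602 0.00706726] [0.0223 0.0489]
tri [0.5987 0.0048 0.1573]
```

View pics/v9.png

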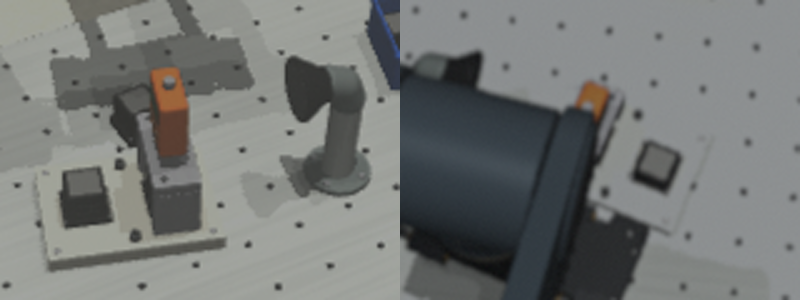

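The scene view shows the gauge upright and astride the housing, with its indicator centre about 2 mm from the housing centre. The top view is partly hidden by the arm. Everything else is in place and the arm is clear, so I'm handing in.

```bash
python3 -c "
from rig import *
print(hand_in())"
```

```text
the job is handed in; nothing more can be done
None
```

The crooked housing is home in its nest, the gauge stands upright astride it (about 2 mm off centre by the scene camera; the foot reading could not be checked), and the job is handed in; no verdict came back.

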